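Spread inlay blocks over the drying tray

ROBOT

A 6-joint arm with a two-finger parallel gripper is mounted at the origin on the work surface. World frame = base frame: x ahead of the robot, y to its left, z up, the work surface at z = 0. Lengths are in m, angles in rad, forces in N, time in s.
With the tool pointing down it reaches from about 0.25 to 0.775 m from the base axis. Payload 4 kg.
Tool frame: the origin (TCP) lies midway between the tips of the shut fingers; the grasp point (between the pads) lies 19 mm behind it (r.hold_point_z is the distance from the TCP to the grasp point, in m); z points along the fingers, y is the direction in which the jaws open and shut (so a half turn about z gives the same grasp; the last joint's range is limited). The gripper opens to 94 mm and grips with 3 to 60 N. Pads are 16 mm wide; open, the fingers measure 119 mm over their backs; the gripper's body (75 mm by 177 mm) begins 78 mm behind the grasp point.
Start: joints at [-1.432, 0.087, 1.371, -0, 1.684, -0.103], TCP at [0.132, -0.534, 0.169] pointing down, gripper open.
Joint ranges: [-3.1, 3.1], [-0.76, 2.03], [0.27, 2.55], [-1.08, 4.22], [0.17, 2.65], [-2.57, 2.57]. Speed limits (rad/s): [2.79, 2.79, 3.14, 3.14, 3.14, 3.14].

INTERFACE

Orientations are given as a unit quaternion [x, y, z, w].
In Python, from plant import readout, snapshot, order, r gives the robot as it stands.
- The arm moves only by the shell command python3 -m inch 'ROWS' [FORCE]. ROWS is JSON, a list that holds one entry, the list of rows, each a list of 5 numbers: the shift along the tool's x, y, z in mm, then the turn about the tool's z in rad, then the finger opening in mm, from 0 to 94. In form: [[[tx, ty, tz, spin, claw], ...]]. A call has 1 to 12 rows; each row is the pose to reach, as a shift and turn from the pose measured when the call began, along the tool's axes at that moment; what a row does not reach only later rows make up. A row lasts 1/8 s, in which the tool goes at most 62.5 mm and 10.7 degrees, less where a joint would pass 70% of its speed; a pose out of reach is approached as far as the arm can. A call with a gripper value outside its range is refused whole. The fingers move at their own pace and stop on an object; FORCE is the grip in N (left out, the last holds). Time passes only in rows, so rows that repeat a pose let the fingers close. It gives the time, the measured TCP pose, the force and the opening at its end, in the units of the state.
- readout.observe(): the state, without advancing time (a new reading comes with each control period).
- snapshot(name): name is "side" or "top" or "wrist"; returns a dict with "image" (384x512x3 uint8, red, green, blue), "camera_matrix" (3x3 intrinsics, pixels), "R" (3x3) and "t" (3): a world point X has camera coordinates R X + t. Camera axes: x right, y down, z forward; pixel columns grow to the right and rows downward; lengths in m; the calibration is good to about 2 mm. A picture is of the moment at which its call begins. There is no depth.
- order.job_done(): hands the job in, once; it reports no verdict.
The state is a dict: "time": time; "joint_positions": joint angles; "joint_velocities": joint speeds; "joint_torque": joint torques, N m; "eef_pos": TCP position; "tcp_rot": TCP orientation; "wrist_force": force on the tool from outside, world axes, zero at the start; "ft_torque": the same for the moment, N m; "finger_gap": finger opening in m.
Only numpy, scipy, OpenCV 4.12 (cv2) and the standard library are available. Lean on these libraries where they do the work, as an engineer would, in place of code of your own. Each camera call takes 0.05 s, during which the arm holds its last target. There are 200 camera calls.

TASK

Take the upright shaker of wooden blocks from beside the glue bottle and the gas stove and lay it on its side on the bench, orange wall down, let go without spilling any block, then grip it afresh so that its mouth can be tipped down and shake its six blocks evenly over the three bays of the blue drying tray: two in each bay, give or take one, not heaped three high, none lost or left in the shaker. Finish by laying the empty shaker on its side on the bench and letting go; do not touch the blocks with the fingers and do not disturb the glue bottle, the gas stove or the mallet.

Things in the scene. Friction and masses are not known exactly. Their poses are not given: they have to be found in the camera images.
- shaker: clear square tube, standing mouth up at first: outside 46 (x) x 46 (y) x 186 mm (z), walls 4 mm, black base 6 mm thick; origin at the centre of its underside. The orange wall (+x) sticks out 14 mm past the open mouth (+z end) as a lip. Inside (38 x 38 mm) the six blocks stand on one another, 24 mm below the mouth. 0.33 kg full
- shaker_mid (a point): centre of the shaker, on its long axis 93 mm above the base; axes as the shaker's
- shaker_lip (a point): inner edge of the shaker's lip, the end of the orange wall: at x 19, y 0, z 200 mm of the shaker
- tray: fixed drying tray, blue walls and plywood floor: 136 (its x) x 306 (its y) mm, walls 6 mm thick and 36 mm high, floor 6 mm thick; origin at the centre of its underside, z up. Two cross walls split it into three bays in a row along its y, each about 124 (x) x 94 mm (y) inside
- bay0 (a point): centre of the floor of the tray's bay 0, at y -100 mm of the tray; axes as the tray's
- bay1 (a point): centre of the floor of the tray's bay 1, at y 0 mm of the tray; axes as the tray's
- bay2 (a point): centre of the floor of the tray's bay 2, at y 100 mm of the tray; axes as the tray's
- block0: wooden inlay block, a 26 mm cube of about 15 g, brown; one of six that start inside the shaker; origin at its centre
- block1: wooden inlay block, a 26 mm cube of about 15 g, brown; one of six that start inside the shaker; origin at its centre
- block2: wooden inlay block, a 26 mm cube of about 15 g, brown; one of six that start inside the shaker; origin at its centre
- block3: wooden inlay block, a 26 mm cube of about 15 g, brown; one of six that start inside the shaker; origin at its centre
- block4: wooden inlay block, a 26 mm cube of about 15 g, brown; one of six that start inside the shaker; origin at its centre
- block5: wooden inlay block, a 26 mm cube of about 15 g, brown; one of six that start inside the shaker; origin at its centre
- glue: bystander: white glue bottle with red cap, 56 mm diameter, 150 mm tall, standing; origin at the centre of its underside
- stove: bystander: green gas canister with a burner, 90 mm diameter, 125 mm tall, standing; origin at the centre of its underside
- mallet: bystander: wooden mallet lying flat; head 60 (its x) x 110 (its y) x 54 mm centred at x -10 mm, handle 26 mm thick from the head to x -170 mm; origin on the bench under the head

How it is judged:
On the way, in this order (a step that is already met when the one before it is completed fails the run):
1. the shaker is lifted off the bench (height (world z) of shaker above 0.02 m), for 0.1 s.
2. the shaker lies on its side on the bench, orange wall down (within 6 degrees), let go and still, with all six blocks inside (angle between shaker's own z axis and vertical between 1.47 and 1.67 rad and height (world z) of shaker_mid below 0.032 m and linear speed of shaker below 0.02 m/s and angle between shaker's own x axis and vertical above 3.04 rad and contact force between the fingers and shaker below 0.2 N and z of each of block0, block1, block2, block3, block4, block5 in the frame of shaker below 0.186 m and distance between each of block0, block1, block2, block3, block4, block5 and shaker_mid below 0.1 m), for 0.2 s.
3. the shaker is taken up again in the fingers (height (world z) of shaker_mid above 0.07 m and contact force between the fingers and shaker above 1 N), for 0.1 s.
At the end, for the whole second after the job is handed in: All six blocks rest in the tray (centres inside its walls and less than 52 mm above the tray's underside, so not heaped three high), one to three in each of the three bays; the shaker lies on its side (within 6 degrees) on the bench, released and still (x of block0 in the frame of tray between -0.062 and 0.062 m and y of block0 in the frame of tray between -0.147 and 0.147 m and z of each of block0, block1, block2, block3, block4, block5 in the frame of tray below 0.052 m and linear speed of each of block0, block1, block2, block3, block4, block5, shaker below 0.02 m/s and x of block1 in the frame of tray between -0.062 and 0.062 m and y of block1 in the frame of tray between -0.147 and 0.147 m and x of block2 in the frame of tray between -0.062 and 0.062 m and y of block2 in the frame of tray between -0.147 and 0.147 m and x of block3 in the frame of tray between -0.062 and 0.062 m and y of block3 in the frame of tray between -0.147 and 0.147 m and x of block4 in the frame of tray between -0.062 and 0.062 m and y of block4 in the frame of tray between -0.147 and 0.147 m and x of block5 in the frame of tray between -0.062 and 0.062 m and y of block5 in the frame of tray between -0.147 and 0.147 m and y of any of block0, block1, block2, block3, block4, block5 in the frame of tray below -0.05 m and (y of block0 in the frame of tray between -0.05 and 0.05 m or y of block1 in the frame of tray between -0.05 and 0.05 m or y of block2 in the frame of tray between -0.05 and 0.05 m or y of block3 in the frame of tray between -0.05 and 0.05 m or y of block4 in the frame of tray between -0.05 and 0.05 m or y of block5 in the frame of tray between -0.05 and 0.05 m) and y of any of block0, block1, block2, block3, block4, block5 in the frame of tray above 0.05 m and y of any of block0, block1, block2, block3 in the frame of tray above -0.05 m and y of any of block0, block1, block2, block4 in the frame of tray above -0.05 m and y of any of block0, block1, block2, block5 in the frame of tray above -0.05 m and y of any of block0, block1, block3, block4 in the frame of tray above -0.05 m and y of any of block0, block1, block3, block5 in the frame of tray above -0.05 m and y of any of block0, block1, block4, block5 in the frame of tray above -0.05 m and y of any of block0, block2, block3, block4 in the frame of tray above -0.05 m and y of any of block0, block2, block3, block5 in the frame of tray above -0.05 m and y of any of block0, block2, block4, block5 in the frame of tray above -0.05 m and y of any of block0, block3, block4, block5 in the frame of tray above -0.05 m and y of any of block1, block2, block3, block4 in the frame of tray above -0.05 m and y of any of block1, block2, block3, block5 in the frame of tray above -0.05 m and y of any of block1, block2, block4, block5 in the frame of tray above -0.05 m and y of any of block1, block3, block4, block5 in the frame of tray above -0.05 m and y of any of block2, block3, block4, block5 in the frame of tray above -0.05 m and (y of any of block0, block1, block2, block3 in the frame of tray below -0.05 m or y of any of block0, block1, block2, block3 in the frame of tray above 0.05 m) and (y of any of block0, block1, block2, block4 in the frame of tray below -0.05 m or y of any of block0, block1, block2, block4 in the frame of tray above 0.05 m) and (y of any of block0, block1, block2, block5 in the frame of tray below -0.05 m or y of any of block0, block1, block2, block5 in the frame of tray above 0.05 m) and (y of any of block0, block1, block3, block4 in the frame of tray below -0.05 m or y of any of block0, block1, block3, block4 in the frame of tray above 0.05 m) and (y of any of block0, block1, block3, block5 in the frame of tray below -0.05 m or y of any of block0, block1, block3, block5 in the frame of tray above 0.05 m) and (y of any of block0, block1, block4, block5 in the frame of tray below -0.05 m or y of any of block0, block1, block4, block5 in the frame of tray above 0.05 m) and (y of any of block0, block2, block3, block4 in the frame of tray below -0.05 m or y of any of block0, block2, block3, block4 in the frame of tray above 0.05 m) and (y of any of block0, block2, block3, block5 in the frame of tray below -0.05 m or y of any of block0, block2, block3, block5 in the frame of tray above 0.05 m) and (y of any of block0, block2, block4, block5 in the frame of tray below -0.05 m or y of any of block0, block2, block4, block5 in the frame of tray above 0.05 m) and (y of any of block0, block3, block4, block5 in the frame of tray below -0.05 m or y of any of block0, block3, block4, block5 in the frame of tray above 0.05 m) and (y of any of block1, block2, block3, block4 in the frame of tray below -0.05 m or y of any of block1, block2, block3, block4 in the frame of tray above 0.05 m) and (y of any of block1, block2, block3, block5 in the frame of tray below -0.05 m or y of any of block1, block2, block3, block5 in the frame of tray above 0.05 m) and (y of any of block1, block2, block4, block5 in the frame of tray below -0.05 m or y of any of block1, block2, block4, block5 in the frame of tray above 0.05 m) and (y of any of block1, block3, block4, block5 in the frame of tray below -0.05 m or y of any of block1, block3, block4, block5 in the frame of tray above 0.05 m) and (y of any of block2, block3, block4, block5 in the frame of tray below -0.05 m or y of any of block2, block3, block4, block5 in the frame of tray above 0.05 m) and y of any of block0, block1, block2, block3 in the frame of tray below 0.05 m and y of any of block0, block1, block2, block4 in the frame of tray below 0.05 m and y of any of block0, block1, block2, block5 in the frame of tray below 0.05 m and y of any of block0, block1, block3, block4 in the frame of tray below 0.05 m and y of any of block0, block1, block3, block5 in the frame of tray below 0.05 m and y of any of block0, block1, block4, block5 in the frame of tray below 0.05 m and y of any of block0, block2, block3, block4 in the frame of tray below 0.05 m and y of any of block0, block2, block3, block5 in the frame of tray below 0.05 m and y of any of block0, block2, block4, block5 in the frame of tray below 0.05 m and y of any of block0, block3, block4, block5 in the frame of tray below 0.05 m and y of any of block1, block2, block3, block4 in the frame of tray below 0.05 m and y of any of block1, block2, block3, block5 in the frame of tray below 0.05 m and y of any of block1, block2, block4, block5 in the frame of tray below 0.05 m and y of any of block1, block3, block4, block5 in the frame of tray below 0.05 m and y of any of block2, block3, block4, block5 in the frame of tray below 0.05 m and angle between shaker's own z axis and vertical between 1.47 and 1.67 rad and height (world z) of shaker_mid below 0.032 m and contact force between the fingers and shaker below 0.2 N); the robot touches nothing.
It fails at once if the glue bottle or the gas stove is moved more than 25 mm or tipped (distance of any of glue, stove from where it was at the start of the episode above 0.025 m or angle between any of glue, stove's own z axis and vertical above 0.25 rad).
It fails at once if the mallet is moved more than 25 mm (distance of mallet from where it was at the start of the episode above 0.025 m).
It fails at once if a block is touched by the fingers (contact force between the fingers and block0 above 0.5 N or contact force between the fingers and block1 above 0.5 N or contact force between the fingers and block2 above 0.5 N or contact force between the fingers and block3 above 0.5 N or contact force between the fingers and block4 above 0.5 N or contact force between the fingers and block5 above 0.5 N).
It also fails if it takes over 72 s, if anything falls off the work surface, if the arm or the gripper's body presses on something with over 40 N, if the wrist force passes 120 N, or if a joint passes its speed limit or range.

## Working session

There is one attempt and no reset: what is moved stays moved. The work goes in short steps, Python scripts to look and compute and a shell command to move; the robot and the scene stay as the last step left them, time stands still between calls to the robot, and variables do not carry over. Pictures are saved under pics/ and viewed, about 8 in all and at most 12, crops included, and the job is handed in when it is done.

```bash
ls; mkdir -p pics; python3 - <<'E'
from plant import readout, snapshot, order, r
import cv2,pickle,numpy as np
s=readout.observe()
for k,v in s.items(): print(k,np.round(v,3))
d={n:snapshot(n) for n in("side","top")}
pickle.dump(d,open("s0.pkl","wb"))
for n in d: print(n,np.round(d[n]["camera_matrix"],1).tolist(),np.round(d[n]["R"],3).tolist(),np.round(d[n]["t"],3).tolist(), 'cam',np.round(-np.array(d[n]["R"]).T@d[n]["t"],3))
im=np.vstack([d[n]["image"] for n in d])[...,::-1]
cv2.imwrite("pics/a.png",cv2.resize(np.hstack([d[n]["image"] for n in d])[...,::-1],(800,300),interpolation=cv2.INTER_AREA))
cv2.imwrite("pics/top.png",cv2.resize(d["top"]["image"][...,::-1],(768,576)))
cv2.imwrite("pics/side.png",cv2.resize(d["side"]["image"][...,::-1],(768,576)))
E
```

```text
pics
time 0.0
joint_positions [-1.432  0.088  1.372  0.     1.684 -0.103]
joint_velocities [-0.003  0.001 -0.002 -0.001  0.001  0.001]
joint_torque [-1.0000e-03 -3.4019e+01 -3.0243e+01  7.2000e-02  3.3000e-02 -0.0000e+00]
eef_pos [ 0.132 -0.533  0.168]
tcp_rot [ 0.993  0.121 -0.    -0.001]
wrist_force [-0.31   0.64  -0.081]
ft_torque [ 0.001 -0.019 -0.013]
finger_gap 0.094
side [[478.4, 0.0, 261.7], [0.0, 478.4, 186.2], [0.0, 0.0, 1.0]] [[-0.911, -0.412, 0.005], [-0.305, 0.666, -0.681], [0.278, -0.622, -0.732]] [0.563, 0.264, 1.465] cam [0.187 0.967 1.25 ]
top [[451.5, 0.0, 257.6], [0.0, 451.5, 184.8], [0.0, 0.0, 1.0]] [[0.021, -1.0, 0.001], [-0.996, -0.021, -0.087], [0.087, 0.001, -0.996]] [-0.001, 0.619, 1.206] cam [0.512 0.011 1.255]
```

View pics/top.png

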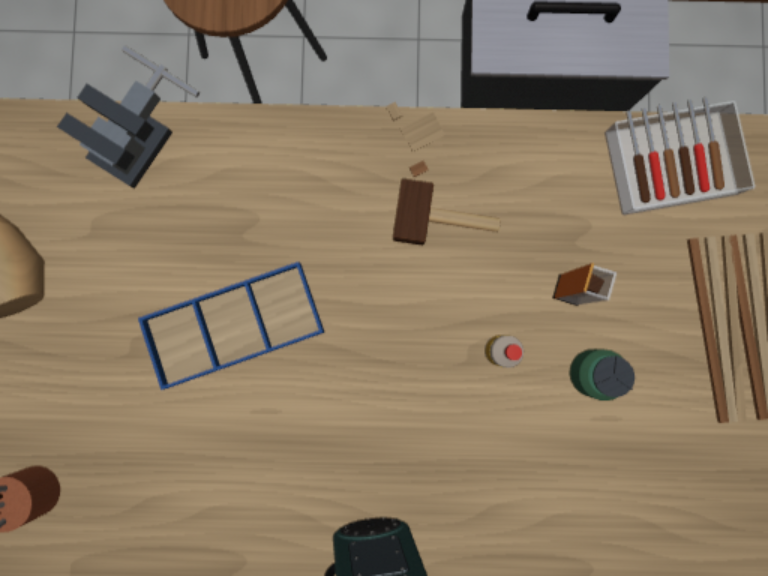

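View pics/side.png

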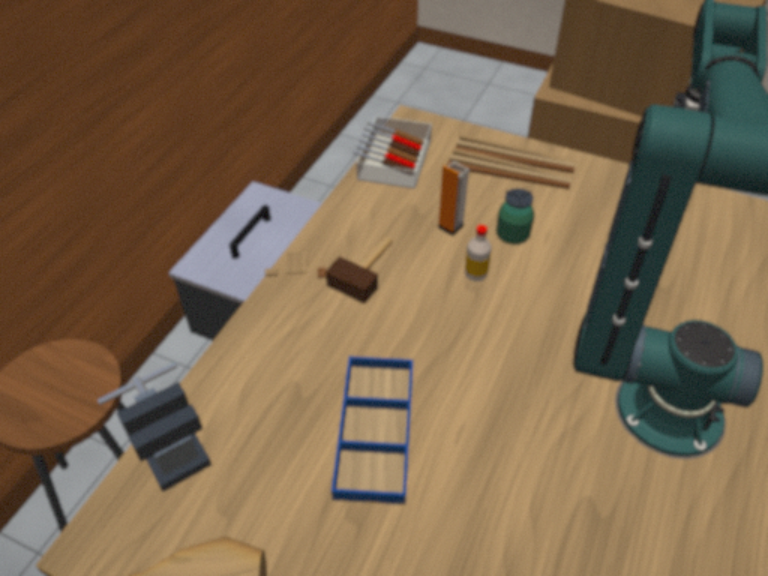

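```bash
python3 - <<'E'
import cv2,pickle,numpy as np
d=pickle.load(open("s0.pkl","rb"))
t=d["top"]["image"][160:280,310:440]; s=d["side"]["image"][90:210,260:390]
o=np.hstack([cv2.resize(t,(400,369),interpolation=cv2.INTER_CUBIC),cv2.resize(s,(400,369),interpolation=cv2.INTER_CUBIC)])
cv2.imwrite("pics/b.png",o[...,::-1])
E
```

```text
(no output)
```

View pics/b.png

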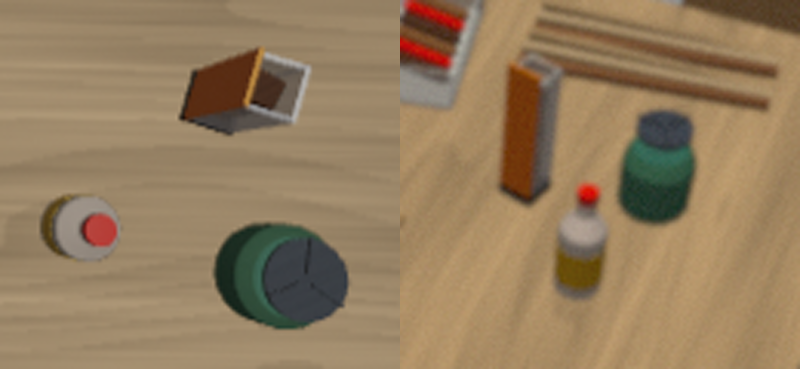

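```bash
cat > h.py <<'E'
import numpy as np
def ray(d,u,v,z):
    K,R,t=(np.array(d[k]) for k in("camera_matrix","R","t"))
    c=-R.T@t; w=R.T@np.linalg.inv(K)@np.array([u,v,1.]); return c+w*(z-c[2])/w[2]
def proj(d,X):
    K,R,t=(np.array(d[k]) for k in("camera_matrix","R","t"))
    p=K@(R@np.array(X)+t); return p[:2]/p[2]
E
python3 - <<'E'
import cv2,pickle,numpy as np
from h import *
d=pickle.load(open("s0.pkl","rb"));T=d["top"]
k=400/130
for n,u,v,z in [("lipA",260,50,.2),("lipB",248,105,.2),("base1",181,118,0),("base2",232,133,0),("base0",197,70,0),("rimC",310,67,.186),("rimD",298,123,.186)]:
    print(n,ray(T,310+u/k,160+v/k,z).round(4))
for n,u,v,z in [("glue cap",99,230,.15),("stove",305,278,.125)]: print(n,ray(T,310+u/k,160+v/k,z).round(3))
im=T["image"].astype(int); m=((im[...,2]>im[...,0]+35)&(im[...,2]>70)).astype(np.uint8); m[:, 260:]=0
c=max(cv2.findContours(m,0,2)[0],key=cv2.contourArea); pts=np.array([ray(T,*p[0],.036)[:2] for p in c],np.float32)
q=cv2.minAreaRect(pts); print("tray",q, cv2.boxPoints(q).round(3).tolist())
for n,u,v in [("mal",403,178),("mal",435,183),("mal",426,243),("mal",394,238),("handle end",499,225)]: print(n,ray(T,u/1.5,v/1.5,.05 if u<450 else .04).round(3))
E
```

```text
lipA [ 0.6311 -0.3086  0.2   ]
lipB [ 0.5888 -0.2993  0.2   ]
base1 [ 0.5902 -0.2975  0.    ]
base2 [ 0.5776 -0.3436  0.    ]
base0 [ 0.6341 -0.312   0.    ]
rimC [ 0.6203 -0.3514  0.186 ]
rimD [ 0.5768 -0.3419  0.186 ]
glue cap [ 0.491 -0.196  0.15 ]
stove [ 0.455 -0.367  0.125]
tray ((0.5267331004142761, 0.29152122139930725), (0.13475733995437622, 0.30590948462486267), 20.818628311157227) [[0.4090000092983246, 0.41100001335144043], [0.5180000066757202, 0.125], [0.6439999938011169, 0.1720000058412552], [0.5350000262260437, 0.4580000042915344]]
mal [ 0.798 -0.013  0.05 ]
mal [ 0.79  -0.071  0.05 ]
mal [ 0.68  -0.057  0.05 ]
mal [0.688 0.001 0.05 ]
handle end [ 0.717 -0.189  0.04 ]
```

```bash
python3 -m inch '[[[0,0,-60,0,94],[60,-11,-80,-0.15,94],[120,-22,-80,-0.3,94],[180,-32,-80,-0.45,94],[240,-42,-80,-0.6,94],[300,-53,-80,-0.75,94],[360,-63,-80,-0.9,94],[420,-74,-80,-1.05,94],[470,-83,-80,-1.084,94],[508,-89,-80,-1.084,94],[508,-89,-80,-1.084,94],[508,-89,-80,-1.084,94]]]' 40
python3 - <<'E'
from plant import readout, snapshot, r
import cv2,numpy as np
from scipy.spatial.transform import Rotation as Rn
s=readout.observe(); print(s["eef_pos"],Rn.from_quat(s["tcp_rot"]).as_matrix().round(3).tolist(),s["joint_positions"],s["time"])
d={n:snapshot(n)["image"] for n in("wrist","side")}
cv2.imwrite("pics/c.png",cv2.resize(np.hstack([d["wrist"],d["side"]])[...,::-1],(800,300),interpolation=cv2.INTER_AREA))
E
```

```text
time: 1.6
eef_pos: [0.6029, -0.3258, 0.248]
tcp_rot: [0.788, 0.615, -0.0, -0.001]
wrist_force: [1.0, -0.3, -0.7]
finger_gap: 0.094
[ 0.60288815 -0.32584275  0.247963  ] [[0.243, 0.97, -0.002], [0.97, -0.243, 0.002], [0.002, -0.002, -1.0]] [-5.78647035e-01  4.10121221e-01  8.23469041e-01  8.71916935e-04
  1.91072826e+00 -3.32977397e-01] 1.6
```

View pics/c.png

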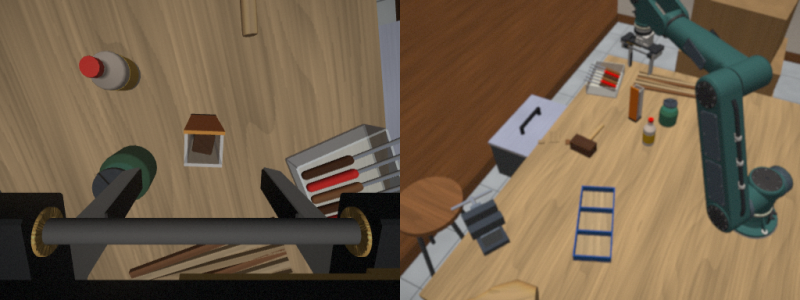

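```bash
python3 -m inch '[[[0,0,40,0,94],[0,0,85,0,94],[0,0,127,0,94],[0,0,127,0,94],[0,0,127,0,30],[0,0,127,0,30],[0,0,127,0,30],[0,0,127,0,30],[0,0,127,0,30]]]' 40
```

```text
time: 2.82
eef_pos: [0.6027, -0.3263, 0.1223]
tcp_rot: [0.789, 0.615, 0.0, -0.0]
wrist_force: [-0.1, -1.2, 0.1]
finger_gap: 0.0476
```

```bash
python3 -m inch '[[[0,0,0,0,30],[0,0,0,0,30],[0,0,-20,0,30],[0,0,-50,0,30],[0,0,-80,0,30],[0,0,-80,0,30]]]' 40; python3 - <<'E'
from plant import snapshot
import cv2,numpy as np
d=snapshot("side")["image"]
cv2.imwrite("pics/d.png",cv2.resize(d[60:220,240:460],(770,560))[...,::-1])
E
```

```text
time: 3.58
eef_pos: [0.6037, -0.3271, 0.2048]
tcp_rot: [0.789, 0.615, 0.001, 0.002]
wrist_force: [-0.1, -0.5, -2.3]
finger_gap: 0.0457
```

View pics/d.png

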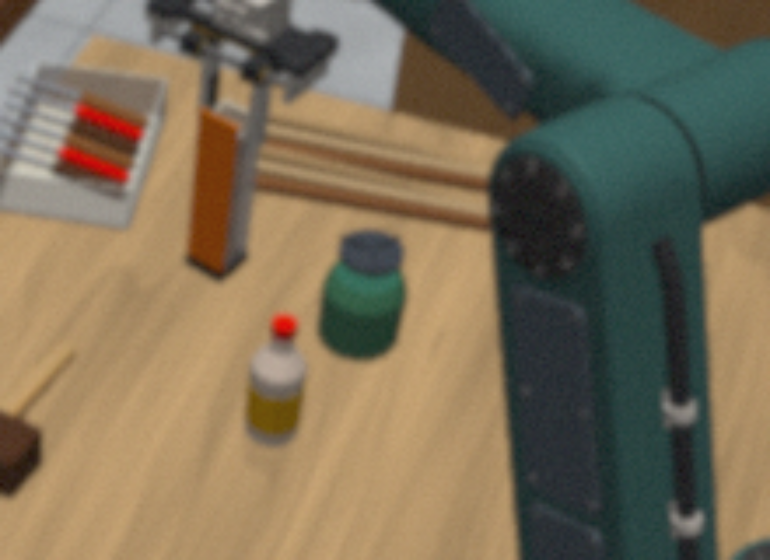

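```bash
python3 -m inch '[[[25,-7,0,0,30],[70,-19,0,0,30],[115,-31,0,0,30],[160,-43,0,0,30],[205,-55,0,0,30],[239,-64,0,0.1,30],[229,-103,0,0.25,30],[219,-142,0,0.4,30],[209,-181,0,0.55,30],[199,-220,0,0.7,30],[190,-258,0,0.85,30],[190,-258,0,0.96,30]]]' 40;  python3 -m inch '[[[0,0,0,0,30],[0,0,0,0,30]]]' 40; python3 - <<'E'
from plant import readout
from scipy.spatial.transform import Rotation as Rn
print(Rn.from_quat(readout.observe()["tcp_rot"]).as_matrix().round(3).tolist())
E
```

```text
time: 5.12
eef_pos: [0.3957, -0.0787, 0.2]
tcp_rot: [0.984, 0.179, -0.001, -0.001]
wrist_force: [0.4, 0.0, -3.7]
finger_gap: 0.0457
time: 5.38
eef_pos: [0.3949, -0.0784, 0.1983]
tcp_rot: [0.984, 0.18, -0.003, -0.002]
wrist_force: [0.2, 0.8, -2.7]
finger_gap: 0.0458
[[0.935, 0.353, -0.006], [0.353, -0.936, 0.003], [-0.005, -0.005, -1.0]]
```

```bash
python3 -m inch '[[[0,0,30,0,30],[0,0,60,0,30],[0,0,74,0,30],[0,0,77,0,30],[0,0,77,0,30]]]' 40;  python3 -m inch '[[[0,0,0,0,30],[0,0,0,0,30],[12,0,0,0,30],[25,0,-1,0,30],[37,0,0,0,30],[50,0,1,0,30],[62,0,3,0,30],[74,0,7,0,30],[74,0,7,0,30]]]' 8; python3 - <<'E'
from plant import snapshot
import cv2,pickle,numpy as np
d={n:snapshot(n) for n in("side","top")}; pickle.dump(d,open("s1.pkl","wb"))
cv2.imwrite("pics/e.png",cv2.resize(np.hstack([d["side"]["image"][100:300,230:450],d["top"]["image"][130:330,190:410]]),(800,364))[...,::-1])
E
```

```text
time: 6.0
eef_pos: [0.3952, -0.0784, 0.1218]
tcp_rot: [0.984, 0.18, -0.002, -0.002]
wrist_force: [-0.3, -1.1, -3.8]
finger_gap: 0.0454
time: 7.12
eef_pos: [0.466, -0.0518, 0.1148]
tcp_rot: [0.984, 0.18, -0.001, -0.001]
wrist_force: [1.5, 0.2, 2.7]
finger_gap: 0.046
```

View pics/e.png

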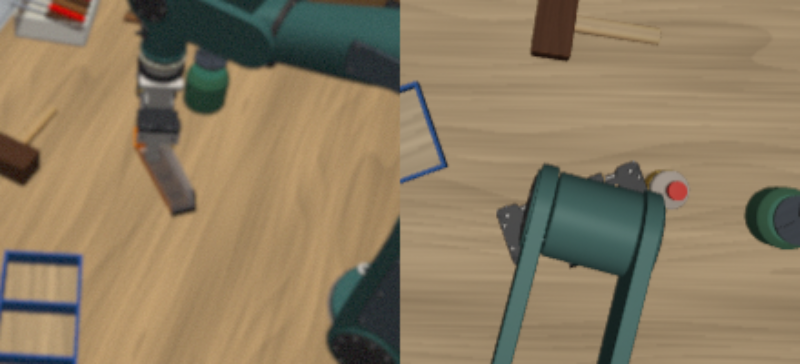

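```bash
python3 -m inch '[[[12,0,5,0,30],[22,0,11,0,30],[32,0,18,0,30],[42,0,25,0,30],[51,0,34,0,30],[60,0,43,0,30],[67,0,53,0,30],[74,0,64,0,30],[79,0,75,0,30],[84,0,86,0,30],[87,0,97,0,30],[89,0,105,0,30]]]' 8; python3 - <<'E'
from plant import snapshot
import cv2,pickle,numpy as np
d={n:snapshot(n) for n in("side","top")}; pickle.dump(d,open("s2.pkl","wb"))
cv2.imwrite("pics/f.png",cv2.resize(np.hstack([d["side"]["image"][100:300,230:450],d["top"]["image"][130:330,190:410]]),(800,364))[...,::-1])
E
```

```text
time: 8.72
eef_pos: [0.5472, -0.0204, 0.0083]
tcp_rot: [0.984, 0.18, -0.002, -0.002]
wrist_force: [2.3, -0.6, -0.2]
finger_gap: 0.0458
```

View pics/f.png

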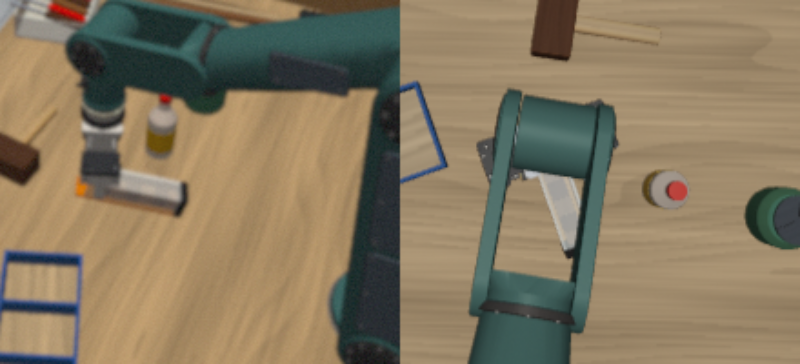

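```bash
python3 -m inch '[[[0,0,4,0,30],[0,0,4,0,30],[0,0,4,0,52],[0,0,4,0,60],[0,0,4,0,70],[0,0,4,0,70],[0,0,4,0,70],[0,0,4,0,70]]]' 8;python3 -m inch '[[[0,0,-50,0,70],[0,0,-110,0,70],[-40,0,-150,0,70],[-100,0,-150,0,70],[-140,0,-150,0,70],[-160,0,-150,0,70]]]' 8; python3 - <<'E'
from plant import snapshot,readout
import cv2,pickle,numpy as np
d={n:snapshot(n) for n in("side","wrist")}; pickle.dump(d,open("s3.pkl","wb"))
cv2.imwrite("pics/g.png",cv2.resize(np.hstack([d["side"]["image"][130:300,230:430],cv2.resize(d["wrist"]["image"],(227,170))]),(800,318))[...,::-1])
print(readout.observe()["joint_positions"])
E
```

```text
time: 9.82
eef_pos: [0.5465, -0.0204, 0.0038]
tcp_rot: [0.984, 0.18, -0.003, -0.002]
wrist_force: [-0.5, 0.2, -0.6]
finger_gap: 0.0701
time: 10.58
eef_pos: [0.3964, -0.0778, 0.1552]
tcp_rot: [0.984, 0.179, -0.003, -0.001]
wrist_force: [0.6, 0.2, -0.5]
finger_gap: 0.0703
[-3.33895480e-01 -2.35952011e-01  1.70053448e+00 -2.60964385e-04
  1.68288956e+00  8.76820244e-01]
```

View pics/g.png

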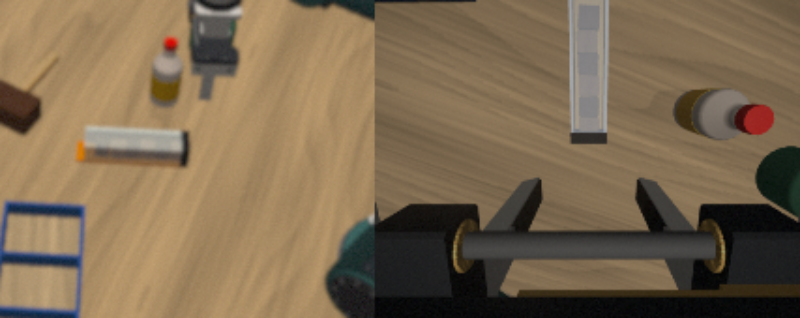

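```bash
python3 -m inch '[[[40,-1,50,0,70],[69,-1,100,0,70],[69,-1,140,0,70],[69,-1,149,0,70],[69,-1,149,0,70],[69,-1,149,0,30],[69,-1,149,0,30],[69,-1,149,0,30],[69,-1,149,0,30]]]' 10; python3 -m inch '[[[0,0,0,0,30],[1,0,-5,0,30],[2,0,-10,0,30],[4,0,-16,0,30],[6,0,-24,0,30],[8,0,-31,0,30],[8,0,-31,0,30]]]' 8;python3 -m inch '[[[0,0,0,0,30],[0,0,0,0,30],[0,0,0,0,30]]]' 60; python3 - <<'E'
from plant import snapshot
import pickle
pickle.dump(snapshot("side"),open("s4.pkl","wb"))
E
python3 -m inch '[[[0,0,-10,0,30],[0,0,-30,0,30],[0,0,-60,0,30],[0,0,-60,0,30],[0,0,-60,0,30]]]' 60
python3 - <<'E'
from plant import snapshot
import cv2,pickle,numpy as np
a=pickle.load(open("s4.pkl","rb"))["image"]
d={n:snapshot(n) for n in("side","wrist")}
cv2.imwrite("pics/h.png",cv2.resize(np.hstack([a[130:300,230:430],d["side"]["image"][130:300,230:430]]),(800,340))[...,::-1])
E
```

```text
time: 11.8
eef_pos: [0.4611, -0.0527, 0.0073]
tcp_rot: [0.984, 0.179, -0.001, -0.001]
wrist_force: [-1.2, -0.6, 4.5]
finger_gap: 0.0457
time: 12.68
eef_pos: [0.4696, -0.05, 0.0393]
tcp_rot: [0.984, 0.179, -0.001, -0.0]
wrist_force: [0.2, -0.7, -3.4]
finger_gap: 0.0461
time: 13.05
eef_pos: [0.4694, -0.05, 0.039]
tcp_rot: [0.984, 0.179, -0.001, -0.001]
wrist_force: [0.0, 0.6, -2.4]
finger_gap: 0.0441
time: 13.72
eef_pos: [0.4691, -0.0499, 0.0984]
tcp_rot: [0.984, 0.179, -0.001, -0.001]
wrist_force: [-0.6, -0.1, -3.4]
finger_gap: 0.0441
```

View pics/h.png

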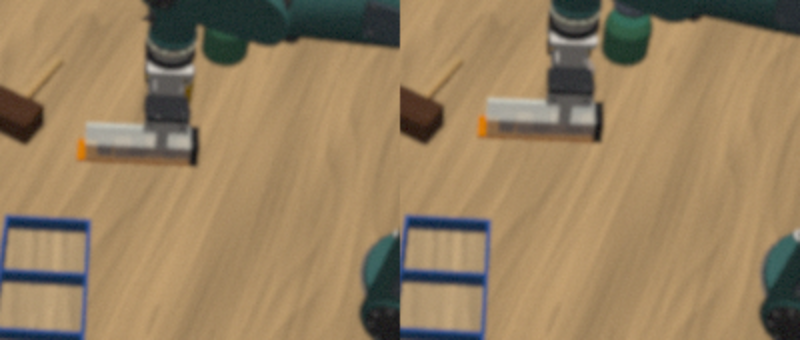

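```bash
python3 -m inch '[[[0,0,40,0,30],[0,0,70,0,30],[0,0,86,0,30],[0,0,90,0,30],[0,0,91,0,30],[0,0,91,0,30]]]' 60; python3 -m inch '[[[0,0,0,0,30],[0,0,0,0,30],[0,0,0,0,30],[1,0,-6,0,30],[2,0,-12,0,30],[4,0,-18,0,30],[6,0,-25,0,30],[8,0,-31,0,30],[8,0,-31,0,30]]]' 3; python3 - <<'E'
from plant import snapshot
import pickle,numpy as np,cv2
from h import *
s=snapshot("side")
pickle.dump(s,open("s5.pkl","wb"))
a=pickle.load(open("s4.pkl","rb"))
# lip (orange bright) blob in images & expected for candidate heights
for d in (a,s):
    hsv=cv2.cvtColor(d["image"],cv2.COLOR_RGB2HSV); m=cv2.inRange(hsv,(8,200,180),(20,255,255)); m[:,:230]=0;m[:,430:]=0
    ys,xs=np.nonzero(m); print(len(xs),xs.mean(),ys.mean(),ys.max())
for ph in (0,6,12,15):
    p=np.radians(ph); g=np.array([.4694,-.05]); u=np.array([.936,.352])
    for zg in (.058,):
        L=.15*np.cos(p)-.021*np.sin(p); z=zg-.15*np.sin(p)-.021*np.cos(p)
        print(ph,proj(s,[*(g+u*L),z]))
E
```

```text
time: 14.58
eef_pos: [0.4691, -0.0501, 0.0073]
tcp_rot: [0.984, 0.179, -0.001, -0.0]
wrist_force: [0.1, -0.2, -2.7]
finger_gap: 0.0446
time: 15.7
eef_pos: [0.4773, -0.0474, 0.0391]
tcp_rot: [0.984, 0.179, -0.0, -0.0]
wrist_force: [0.7, 0.2, -3.4]
finger_gap: 0.0458
30 270.43333333333334 205.1 209
13 270.9230769230769 211.6153846153846 214
0 [263.77234584 202.63055193]
6 [264.62759152 205.69867018]
12 [265.94479189 208.6732056 ]
15 [266.76973066 210.11650381]
```

```bash
python3 - <<'E'
import cv2,pickle,numpy as np
a,b=[pickle.load(open(f"s{i}.pkl","rb"))["image"][150:230,250:350] for i in(4,5)]
cv2.imwrite("pics/i.png",cv2.resize(np.hstack([a,b]),(800,320),interpolation=cv2.INTER_CUBIC)[...,::-1])
E
```

```text
(no output)
```

View pics/i.png

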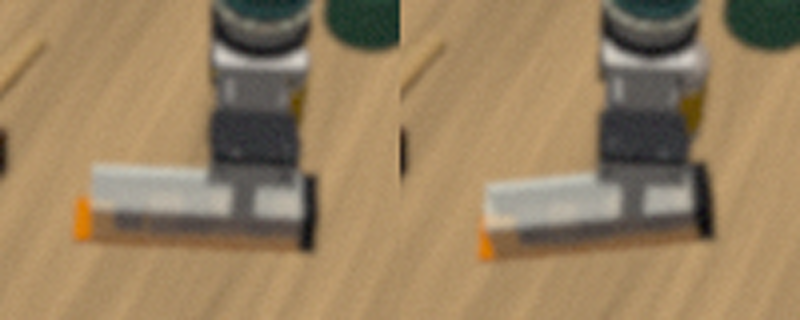

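```bash
python3 -m inch '[[[0,0,0,0,30],[0,0,0,0,30],[0,0,0,0,30],[0,0,-10,0,30],[0,0,-30,0,30],[0,0,-50,0,30],[0,0,-60,0,30],[0,0,-60,0,30]]]' 60; python3 -m inch '[[[0,-10,0,0,30],[-2,-30,0,0,30],[-4,-50,0,0,30],[-6,-75,0,0,30],[-8,-100,0,0,30],[-10,-125,0,0,30],[-12,-150,0,0,30],[-14,-172,0,0,30],[-15,-190,0,0,30],[-15,-200,4,0,30],[-15,-200,8,0,30],[-15,-200,8,0,30]]]' 60
cat > look.py <<'E'
import sys,pickle,cv2,numpy as np
from plant import snapshot,readout
d={n:snapshot(n) for n in("side","top")}; pickle.dump(d,open(sys.argv[1]+".pkl","wb"))
E
python3 look.py s6
```

```text
time: 16.75
eef_pos: [0.4777, -0.0475, 0.0997]
tcp_rot: [0.984, 0.179, 0.0, 0.0]
wrist_force: [0.7, -0.5, -3.0]
finger_gap: 0.0433
time: 18.25
eef_pos: [0.3927, 0.1341, 0.0909]
tcp_rot: [0.984, 0.179, -0.0, 0.0]
wrist_force: [0.4, -0.8, -1.8]
finger_gap: 0.0434
```

```bash
cat > bays.py <<'E'
import sys,pickle,cv2,numpy as np
from h import *
from plant import snapshot,readout
name=sys.argv[1]
s={n:snapshot(n) for n in("side","top")}; pickle.dump(s,open(name+".pkl","wb"))
d0=pickle.load(open("s0.pkl","rb"))
C=np.array([.527,.2915]);X=np.array([.934,.357]);Y=np.array([-.357,.934])
for n in("side","top"):
    out=[]
    for k in(-1,0,1):
        P=[proj(s[n],[*(C+k*.1*Y+a*.058*X+b*.043*Y),.008]) for a,b in((-1,-1),(-1,1),(1,1),(1,-1))]
        m=np.zeros((384,512),np.uint8); cv2.fillPoly(m,[np.int32(np.round(P))],1)
        lum=s[n]["image"].astype(int).sum(2)-d0[n]["image"].astype(int).sum(2)
        out.append((int(m.sum()),int(((lum<-150)&(m>0)).sum())))
    print(n,out)
print(readout.observe()["time"],readout.observe()["eef_pos"].round(4))
E
python3 bays.py s6b; python3 -m inch '[[[30,0,0,0,30],[60,0,0,0,30],[60,0,0,0,30],[60,0,0,0,30]]]' 60; python3 bays.py s7
python3 - <<'E'
import cv2,pickle,numpy as np
a,b=[pickle.load(open(f"{i}.pkl","rb"))["side"]["image"][190:350,200:340] for i in("s6b","s7")]
c,e=[pickle.load(open(f"{i}.pkl","rb"))["top"]["image"][150:270,90:270] for i in("s6b","s7")]
cv2.imwrite("pics/j.png",np.vstack([cv2.resize(np.hstack([a,b]),(630,360)),cv2.resize(np.hstack([c,e]),(630,210))])[...,::-1])
E
```

```text
side [(917, 0), (1043, 0), (1211, 0)]
top [(1376, 0), (1399, 0), (1385, 0)]
18.45 [0.3935 0.134  0.0917]
time: 18.95
eef_pos: [0.4491, 0.1547, 0.0914]
tcp_rot: [0.984, 0.178, -0.0, 0.0]
wrist_force: [-0.9, -0.3, -2.5]
finger_gap: 0.0433
side [(917, 82), (1043, 0), (1211, 0)]
top [(1376, 13), (1399, 8), (1385, 45)]
19.05 [0.4489 0.1547 0.0916]
```

View pics/j.png

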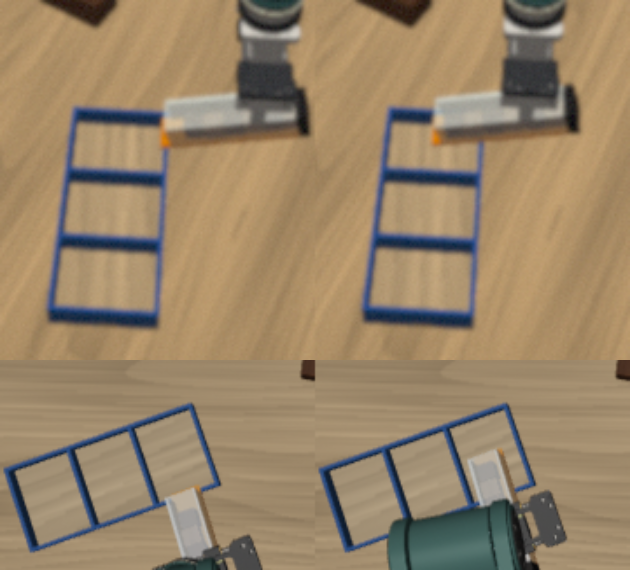

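```bash
cat > prof.py <<'E'
import sys,pickle,cv2,numpy as np
from h import *
from scipy.spatial.transform import Rotation as Rn
def prof(d,e,Rm,ph=12):
    p=np.radians(ph); u=Rm[:,0].copy();u[2]=0;u/=np.linalg.norm(u)
    a=u*np.cos(p)-np.array([0,0,np.sin(p)]); up=u*np.sin(p)+np.array([0,0,np.cos(p)]); l=np.cross([0,0,1.],u)
    g=e+np.array([0,0,.019])
    for n,off in(("side",l*.019-up*.006),("side",l*.019-up*.012),("top",up*.012)):
        im=cv2.cvtColor(d[n]["image"],cv2.COLOR_RGB2GRAY).astype(np.float32)
        row=[]
        for s in range(0,216,6):
            q=proj(d[n],g+a*(s/1000-.05)+off); row.append(int(cv2.getRectSubPix(im,(1,1),tuple(map(float,q)))[0,0]))
        print(n,row)
if __name__=="__main__":
    from plant import readout
    o=readout.observe(); prof(pickle.load(open(sys.argv[1]+".pkl","rb")),np.array(o["eef_pos"]),Rn.from_quat(o["tcp_rot"]).as_matrix())
E
python3 - <<'E'
import pickle,numpy as np
from prof import prof
R=np.array([[.936,.352,0],[.352,-.936,0],[0,0,-1]])
prof(pickle.load(open("s6b.pkl","rb")),np.array([.3935,.134,.0917]),R)
prof(pickle.load(open("s7.pkl","rb")),np.array([.4489,.1547,.0916]),R)
E
```

```text
side [76, 80, 76, 74, 71, 74, 73, 76, 77, 77, 79, 75, 72, 73, 75, 78, 85, 85, 86, 86, 80, 80, 79, 79, 98, 109, 111, 109, 125, 143, 152, 157, 159, 154, 150, 161]
side [87, 87, 84, 81, 80, 81, 79, 83, 82, 82, 84, 76, 74, 75, 72, 75, 77, 77, 77, 74, 74, 73, 73, 74, 92, 105, 103, 106, 121, 140, 150, 155, 157, 155, 145, 160]
top [76, 88, 96, 90, 87, 82, 79, 75, 70, 63, 55, 63, 127, 159, 159, 158, 167, 167, 167, 166, 158, 159, 159, 159, 173, 178, 179, 179, 173, 142, 145, 147, 143, 144, 154, 159]
side [74, 77, 77, 78, 76, 75, 73, 75, 72, 76, 78, 80, 78, 77, 75, 76, 76, 79, 84, 85, 85, 84, 83, 80, 80, 83, 94, 111, 124, 153, 157, 150, 155, 163, 157, 156]
side [85, 84, 85, 84, 84, 76, 76, 75, 81, 82, 79, 81, 78, 78, 71, 72, 70, 76, 78, 77, 76, 76, 76, 73, 71, 71, 86, 100, 121, 150, 161, 149, 154, 163, 158, 156]
top [61, 69, 63, 61, 67, 57, 75, 78, 88, 86, 86, 82, 79, 74, 68, 60, 83, 160, 169, 169, 168, 168, 158, 160, 161, 160, 169, 179, 177, 148, 140, 151, 152, 146, 145, 143]
```

```bash
python3 -m inch '[[[-6,0,0,0,30],[-20,0,0,0,30],[-35,0,0,0,30],[-50,0,0,0,30],[-64,0,0,0,30],[-75,0,0,0,30],[-80,0,0,0,30],[-80,0,0,0,30],[-18,0,0,0,30],[20,0,0,0,30],[10,0,0,0,30],[10,0,0,0,30]]]' 60; python3 bays.py s8; python3 prof.py s8
```

```text
time: 20.55
eef_pos: [0.4574, 0.158, 0.091]
tcp_rot: [0.984, 0.178, -0.001, 0.0]
wrist_force: [-0.3, -0.5, -2.6]
finger_gap: 0.0436
side [(917, 196), (1043, 0), (1211, 0)]
top [(1376, 124), (1399, 132), (1385, 108)]
20.65 [0.4578 0.158  0.0918]
side [98, 102, 105, 105, 106, 100, 82, 81, 77, 77, 80, 78, 77, 77, 81, 86, 85, 90, 89, 87, 86, 88, 89, 91, 97, 101, 105, 107, 126, 147, 151, 160, 160, 154, 154, 154]
side [99, 105, 106, 104, 106, 98, 83, 78, 77, 76, 75, 72, 71, 71, 71, 77, 78, 79, 78, 73, 72, 73, 73, 76, 78, 80, 81, 85, 115, 145, 149, 152, 148, 148, 152, 152]
top [55, 62, 70, 63, 64, 66, 60, 74, 76, 85, 86, 86, 82, 78, 74, 67, 58, 112, 169, 158, 160, 161, 161, 161, 170, 169, 169, 169, 148, 46, 53, 53, 52, 91, 149, 148]
```

```bash
python3 -m inch '[[[-6,0,0,0,30],[-18,0,0,0,30],[-32,0,0,0,30],[-46,0,0,0,30],[-56,0,0,0,30],[-60,0,0,0,30],[-60,0,0,0,30],[0,0,0,0,30],[10,0,0,0,30],[4,0,0,0,30],[4,0,0,0,30]]]' 60; python3 bays.py s9; python3 prof.py s9
```

```text
time: 22.02
eef_pos: [0.4604, 0.1591, 0.0919]
tcp_rot: [0.984, 0.178, -0.0, 0.0]
wrist_force: [-0.0, 0.4, -3.3]
finger_gap: 0.0438
side [(917, 283), (1043, 0), (1211, 0)]
top [(1376, 182), (1399, 186), (1385, 128)]
22.125 [0.4608 0.1592 0.0923]
side [100, 106, 105, 104, 103, 105, 104, 102, 104, 104, 107, 108, 93, 86, 86, 83, 87, 80, 81, 83, 82, 84, 89, 90, 94, 96, 96, 104, 129, 107, 63, 58, 58, 88, 138, 148]
side [100, 105, 105, 105, 104, 104, 106, 103, 107, 104, 103, 104, 94, 79, 78, 76, 77, 78, 72, 74, 75, 74, 86, 80, 77, 77, 78, 89, 123, 119, 66, 60, 56, 69, 113, 125]
top [60, 64, 64, 67, 68, 66, 71, 63, 75, 82, 88, 85, 83, 80, 75, 69, 60, 87, 160, 161, 161, 160, 160, 168, 169, 169, 169, 176, 158, 53, 54, 51, 53, 93, 99, 107]
```

```bash
cat > blobs.py <<'E'
import sys,pickle,cv2,numpy as np
from h import *
d=pickle.load(open(sys.argv[1]+".pkl","rb"))
C=np.array([.527,.2915]);X=np.array([.934,.357]);Y=np.array([-.357,.934])
for n in("side","top"):
    im=d[n]["image"].astype(int)
    m=((im[...,0]<110)&(im[...,0]>im[...,2]+18)).astype(np.uint8)
    N,l,st,ce=cv2.connectedComponentsWithStats(m)
    for i in range(1,N):
        if st[i,4]<25: continue
        w=ray(d[n],*ce[i],.02)[:2]-C
        x,y=w@X,w@Y
        if abs(x)<.1 and abs(y)<.19: print(n,"area",st[i,4],"wh",st[i,2:4],"tray xy mm",(1000*x).round(),(1000*y).round(),"px",ce[i].round())
E
python3 blobs.py s9
```

```text
side area 153 wh [16 17] tray xy mm 25.0 -98.0 px [244. 254.]
side area 87 wh [30  7] tray xy mm -46.0 -126.0 px [267. 248.]
top area 112 wh [14 15] tray xy mm 34.0 -93.0 px [183. 193.]
```

```bash
python3 - <<'E'
import pickle,numpy as np,cv2
from h import *
d=pickle.load(open("s9.pkl","rb"))
for L in(.125,.135,.145):
  P=[.4608+.936*L,.1592+.352*L,.075]
  print(L,proj(d["top"],P),proj(d["side"],P), 'floor',proj(d["top"],P[:2]+[.02]),proj(d["side"],P[:2]+[.02]))
im=d["side"]["image"].astype(int);g=im.sum(2)//3
print(g[242:266,234:262])
g=d["top"]["image"].astype(int).sum(2)//3
print(g[184:204,172:196])
E
```

```text
0.125 [184.51320516 197.35480728] [246.33600054 243.33630267] floor [187.73629417 198.5369837 ] [246.67096017 253.86030532]
0.135 [183.29620701 193.75686576] [243.03482403 243.1511126 ] floor [186.57107709 195.09762254] [243.45924667 253.67722389]
0.145 [182.08088424 190.16387732] [239.73552693 242.96602797] floor [185.4073931  191.66278659] [240.24931204 253.49424387]
[[ 65  46  49  48  51  43  41  46  50  49  44  42  50  73 117 168 184 185
  181 179 180 180 179 179 177 178 177 172]
 [ 66  73  70  66  64  65  66  60  61  58  55  58  56  77 125 169 187 183
  183 181 183 181 179 180 177 173 170 173]
 [ 92 106 107 103  95  87  87  88  83  76  78  76  71  90 130 168 183 186
  180 179 183 180 175 174 170 167 164 163]
 [114 131 136 131 125 110 103 103  94  95  92  92  87 104 135 166 174 175
  169 167 166 164 161 157 147 143 143 140]
 [126 144 149 144 135 115  99  89  85  89  89  85  84 102 131 148 152 146
  142 137 133 130 126 119 119 111 108 104]
 [129 144 147 146 138 109  82  67  65  66  69  72  75  92 120 132 122 112
  103 101  98  98  93  92  89  86  82  82]
 [127 143 146 142 133 107 
[... 3401 characters left out ...]
40 142 142 144  95  55  49  49  51  52  51  51  52  54  97  84 146
  157 183 138 119 126 125]
 [142 143 145 146 147 136  84  52  50  51  52  50  51  93 139 153 161 173
  174 186 160 109 114 107]
 [145 146 146 147 146 146  96  55  51  53  97 116 146 162 171 173 176 177
  176 183 183 112  98 106]
 [146 146 146 146 146 145 136 112 102 148 154 166 172 176 176 176 176 176
  177 178 188 124  96  98]
 [145 145 145 146 145 158 172 162 164 173 173 176 176 176 173 176 170 176
  176 177 188 152 101  93]
 [142 145 145 158 176 168 179 175 176 176 175 172 173 170 169 171 166 169
  176 176 184 173 108  93]
 [140 145 144 163 187 173 170 176 176 173 171 169 168 168 169 169 170 162
  169 176 181 185 123  95]]
```

```bash
python3 -m inch '[[[-6,0,0,0,30],[-18,0,0,0,30],[-32,0,0,0,30],[-44,0,0,0,30],[-50,0,0,0,30],[-50,0,0,0,30],[-10,0,0,0,30],[-5,0,0,0,30],[-5,0,0,0,30]]]' 60; python3 bays.py s10; python3 prof.py s10; python3 blobs.py s10
```

```text
time: 23.25
eef_pos: [0.456, 0.1575, 0.0919]
tcp_rot: [0.984, 0.178, -0.0, 0.0]
wrist_force: [-1.1, 0.5, -2.9]
finger_gap: 0.0433
side [(917, 311), (1043, 0), (1211, 0)]
top [(1376, 152), (1399, 98), (1385, 96)]
23.35 [0.4556 0.1573 0.0921]
side [97, 102, 104, 103, 103, 104, 106, 104, 105, 103, 108, 106, 109, 105, 104, 94, 85, 85, 89, 89, 88, 85, 86, 84, 85, 92, 94, 98, 94, 88, 80, 61, 58, 56, 88, 135]
side [100, 106, 105, 105, 104, 106, 104, 105, 104, 103, 105, 104, 103, 105, 104, 93, 79, 77, 79, 82, 82, 71, 68, 75, 72, 86, 82, 77, 75, 62, 60, 57, 57, 53, 70, 107]
top [59, 66, 71, 65, 72, 64, 77, 61, 79, 81, 86, 85, 82, 78, 73, 67, 56, 132, 169, 169, 156, 161, 161, 160, 161, 160, 168, 169, 162, 91, 62, 53, 51, 54, 93, 100]
side area 255 wh [42 21] tray xy mm 4.0 -108.0 px [251. 252.]
top area 116 wh [15 15] tray xy mm 33.0 -93.0 px [183. 194.]
```

```bash
python3 -m inch '[[[0,-5,0,0,30],[0,-17,0,0,30],[0,-31,0,0,30],[0,-45,0,0,30],[0,-59,0,0,30],[0,-73,0,0,30],[0,-86,0,0,30],[0,-96,0,0,30],[0,-100,0,0,30],[0,-100,0,0,30]]]' 60; python3 bays.py s11; python3 prof.py s11; python3 blobs.py s11
```

```text
time: 24.6
eef_pos: [0.4204, 0.251, 0.092]
tcp_rot: [0.984, 0.178, -0.0, 0.0]
wrist_force: [-0.3, -0.5, -2.1]
finger_gap: 0.0434
side [(917, 185), (1043, 116), (1211, 0)]
top [(1376, 201), (1399, 38), (1385, 149)]
24.7 [0.4206 0.2506 0.092 ]
side [102, 105, 106, 108, 109, 108, 106, 105, 106, 102, 107, 110, 109, 111, 112, 96, 89, 90, 92, 97, 93, 93, 94, 93, 95, 102, 104, 108, 104, 89, 112, 152, 158, 155, 155, 164]
side [100, 105, 105, 108, 105, 107, 106, 104, 105, 106, 106, 106, 106, 106, 106, 93, 76, 77, 79, 80, 80, 74, 75, 73, 77, 91, 80, 82, 78, 69, 103, 152, 160, 151, 152, 160]
top [147, 179, 60, 67, 69, 112, 70, 69, 70, 70, 70, 158, 68, 70, 77, 160, 169, 169, 169, 168, 156, 160, 160, 161, 162, 161, 167, 169, 161, 90, 137, 146, 142, 151, 150, 150]
side area 155 wh [16 17] tray xy mm 25.0 -100.0 px [244. 254.]
side area 74 wh [30  6] tray xy mm -35.0 -18.0 px [261. 278.]
top area 187 wh [17 21] tray xy mm 24.0 -93.0 px [184. 197.]
```

```bash
python3 - <<'E'
import cv2,pickle,numpy as np
d=pickle.load(open("s11.pkl","rb"))
a=d["side"]["image"][225:305,215:315]; b=d["top"]["image"][165:245,100:200]
cv2.imwrite("pics/k.png",np.hstack([cv2.resize(x,(400,320),interpolation=cv2.INTER_CUBIC) for x in(a,b)])[...,::-1])
E
```

```text
(no output)
```

View pics/k.png

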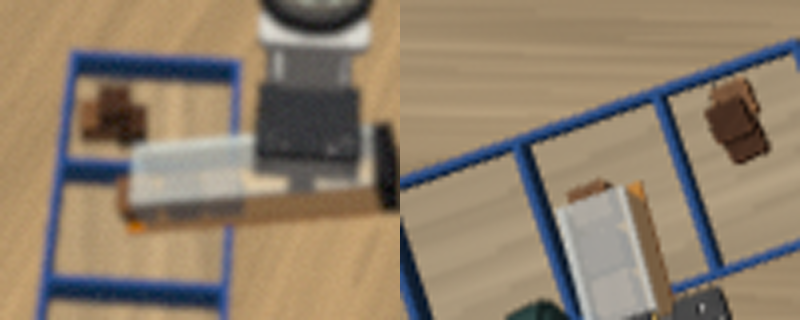

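```bash
python3 -m inch '[[[-6,0,0,0,30],[-18,0,0,0,30],[-32,0,0,0,30],[-46,0,0,0,30],[-54,0,0,0,30],[-54,0,0,0,30],[-10,0,0,0,30],[-5,0,0,0,30],[-5,0,0,0,30]]]' 60; python3 bays.py s12; python3 prof.py s12; python3 blobs.py s12
```

```text
time: 25.82
eef_pos: [0.4159, 0.2488, 0.0917]
tcp_rot: [0.984, 0.178, -0.001, 0.001]
wrist_force: [-0.2, 0.4, -3.1]
finger_gap: 0.0433
side [(917, 186), (1043, 146), (1211, 0)]
top [(1376, 201), (1399, 61), (1385, 65)]
25.925 [0.4154 0.2487 0.0919]
side [96, 104, 106, 106, 107, 105, 107, 104, 105, 105, 104, 108, 106, 107, 107, 109, 108, 111, 110, 93, 89, 92, 94, 94, 88, 90, 93, 94, 97, 136, 159, 160, 160, 154, 139, 138]
side [98, 106, 105, 108, 105, 105, 107, 105, 106, 105, 105, 104, 106, 107, 105, 104, 105, 107, 104, 90, 77, 79, 77, 82, 80, 72, 74, 73, 77, 127, 156, 160, 156, 140, 123, 116]
top [141, 179, 61, 67, 66, 105, 70, 69, 70, 69, 78, 130, 65, 69, 86, 179, 180, 180, 169, 163, 168, 169, 168, 166, 157, 161, 160, 160, 160, 155, 150, 132, 93, 97, 96, 88]
side area 161 wh [16 17] tray xy mm 24.0 -99.0 px [244. 254.]
side area 46 wh [19  5] tray xy mm -36.0 -17.0 px [262. 278.]
side area 27 wh [8 4] tray xy mm 36.0 19.0 px [237. 287.]
top area 186 wh [17 21] tray xy mm 24.0 -93.0 px [184. 197.]
```

```bash
python3 -m inch '[[[0,-5,0,0,30],[0,-17,0,0,30],[0,-31,0,0,30],[0,-45,0,0,30],[0,-59,0,0,30],[0,-73,0,0,30],[0,-86,0,0,30],[0,-96,0,0,30],[0,-100,0,0,30],[0,-100,0,0,30]]]' 60; python3 bays.py s13; python3 blobs.py s13;  python3 -m inch '[[[-6,0,0,0,30],[-18,0,0,0,30],[-32,0,0,0,30],[-46,0,0,0,30],[-54,0,0,0,30],[-54,0,0,0,30],[-4,0,0,0,30],[2,0,0,0,30],[2,0,0,0,30]]]' 60; python3 bays.py s14; python3 prof.py s14; python3 blobs.py s14
```

```text
time: 27.18
eef_pos: [0.3803, 0.3424, 0.0917]
tcp_rot: [0.984, 0.178, -0.0, 0.001]
wrist_force: [-0.5, -0.4, -2.3]
finger_gap: 0.0432
side [(917, 191), (1043, 45), (1211, 84)]
top [(1376, 207), (1399, 43), (1385, 43)]
27.275 [0.3804 0.3421 0.0918]
side area 165 wh [16 17] tray xy mm 24.0 -98.0 px [244. 254.]
side area 28 wh [8 5] tray xy mm 36.0 19.0 px [236. 287.]
side area 40 wh [20  5] tray xy mm -34.0 89.0 px [259. 310.]
top area 187 wh [17 21] tray xy mm 24.0 -94.0 px [184. 197.]
top area 27 wh [ 7 11] tray xy mm 34.0 -4.0 px [152. 204.]
time: 28.4
eef_pos: [0.3825, 0.3427, 0.0915]
tcp_rot: [0.984, 0.178, -0.001, 0.001]
wrist_force: [-0.5, -0.9, -2.4]
finger_gap: 0.0434
side [(917, 189), (1043, 47), (1211, 139)]
top [(1376, 206), (1399, 43), (1385, 158)]
28.5 [0.3817 0.3426 0.0917]
side [95, 108, 100, 103, 103, 104, 104, 104, 102, 103, 105, 111, 108, 112, 112, 111, 112, 113, 116, 115, 117, 120, 119, 118, 102, 99, 100, 107, 110, 139, 162, 139, 115, 105, 101, 120]
side [99, 106, 104, 105, 106, 108, 105, 106, 105, 107, 107, 107, 108, 105, 104, 106, 107, 106, 106, 107, 107, 107, 107, 106, 98, 79, 80, 83, 86, 122, 163, 138, 84, 72, 67, 84]
top [130, 175, 55, 60, 59, 61, 62, 62, 62, 63, 64, 131, 60, 60, 66, 176, 176, 176, 176, 176, 176, 175, 176, 167, 157, 164, 165, 165, 164, 150, 128, 109, 99, 91, 101, 144]
side area 160 wh [16 15] tray xy mm 24.0 -97.0 px [244. 255.]
side area 25 wh [8 4] tray xy mm 36.0 19.0 px [236. 287.]
side area 85 wh [ 8 11] tray xy mm 30.0 108.0 px [236. 315.]
top area 188 wh [17 21] tray xy mm 24.0 -94.0 px [184. 196.]
top area 27 wh [ 7 11] tray xy mm 34.0 -4.0 px [152. 204.]
top area 110 wh [14 12] tray xy mm 31.0 105.0 px [115. 219.]
```

```bash
python3 -m inch '[[[-6,0,0,0,30],[-18,0,0,0,30],[-32,0,0,0,30],[-46,0,0,0,30],[-54,0,0,0,30],[-54,0,0,0,30],[-4,0,0,0,30],[-4,0,0,0,30],[-4,0,0,0,30]]]' 60; python3 bays.py s15; python3 prof.py s15; python3 blobs.py s15
```

```text
time: 29.62
eef_pos: [0.378, 0.341, 0.0914]
tcp_rot: [0.984, 0.178, -0.001, 0.001]
wrist_force: [0.3, -0.1, -1.8]
finger_gap: 0.0435
side [(917, 190), (1043, 51), (1211, 181)]
top [(1376, 206), (1399, 44), (1385, 200)]
29.725 [0.3776 0.341  0.0918]
side [96, 107, 99, 100, 101, 103, 103, 100, 101, 103, 104, 107, 108, 109, 110, 111, 112, 114, 116, 116, 118, 118, 116, 116, 110, 116, 119, 123, 131, 156, 169, 162, 130, 113, 99, 86]
side [98, 108, 105, 106, 103, 107, 107, 106, 105, 105, 108, 109, 106, 108, 108, 104, 109, 107, 106, 107, 108, 108, 104, 105, 106, 105, 105, 106, 117, 148, 167, 165, 118, 82, 73, 77]
top [134, 173, 55, 60, 61, 59, 62, 62, 62, 63, 63, 124, 59, 62, 85, 176, 176, 177, 176, 176, 176, 176, 175, 176, 175, 175, 176, 176, 174, 154, 149, 100, 83, 71, 75, 115]
side area 161 wh [16 15] tray xy mm 24.0 -97.0 px [244. 255.]
side area 26 wh [8 4] tray xy mm 36.0 19.0 px [237. 287.]
side area 119 wh [16 13] tray xy mm 36.0 104.0 px [234. 314.]
top area 188 wh [17 21] tray xy mm 24.0 -94.0 px [184. 196.]
top area 27 wh [ 7 11] tray xy mm 34.0 -4.0 px [152. 204.]
top area 107 wh [14 19] tray xy mm 32.0 103.0 px [115. 218.]
```

```bash
python3 -m inch '[[[0,0,-15,0,30],[0,0,-40,0,30],[-20,0,-50,0,30],[-45,0,-50,0,30],[-70,0,-50,0,30],[-79,15,-50,0,30],[-79,50,-50,0,30],[-79,90,-50,0,30],[-79,130,-50,0,30],[-79,170,-50,0,30],[-79,200,-50,0,30],[-79,210,-50,0,30]]]' 60; python3 bays.py s16; python3 blobs.py s16;  python3 -m inch '[[[0,20,0,0,30],[0,55,0,0,30],[0,90,0,0,30],[0,125,0,0,30],[0,155,15,0,30],[0,175,35,0,30],[0,178,60,0,30],[0,178,85,0,30],[0,178,95,0,30],[0,178,95,0,30]]]' 60
```

```text
time: 31.22
eef_pos: [0.378, 0.115, 0.1431]
tcp_rot: [0.984, 0.177, 0.0, 0.001]
wrist_force: [0.6, -0.0, -2.4]
finger_gap: 0.0437
side [(917, 194), (1043, 58), (1211, 174)]
top [(1376, 207), (1399, 44), (1385, 160)]
31.325 [0.3777 0.1161 0.1428]
side area 168 wh [16 17] tray xy mm 24.0 -99.0 px [244. 254.]
side area 29 wh [8 5] tray xy mm 36.0 19.0 px [236. 287.]
side area 125 wh [17 13] tray xy mm 36.0 104.0 px [234. 314.]
top area 188 wh [17 21] tray xy mm 24.0 -94.0 px [184. 196.]
top area 26 wh [ 7 10] tray xy mm 34.0 -4.0 px [152. 204.]
top area 107 wh [14 19] tray xy mm 32.0 103.0 px [115. 218.]
time: 32.58
eef_pos: [0.4394, -0.0501, 0.0477]
tcp_rot: [0.984, 0.178, -0.001, 0.0]
wrist_force: [-0.1, -1.3, -1.2]
finger_gap: 0.0434
```

```bash
python3 -m inch '[[[0,0,0,0,30],[0,0,0,0,30],[0,0,8,0,30],[-2,0,14,0,30],[-3,0,20,0,30],[-5,0,26,0,30],[-6,0,32,0,30],[-8,0,38,0,30],[-8,0,41,0,30],[-8,0,43,0,30],[-8,0,43,0,30]]]' 5; python3 -m inch '[[[0,0,0,0,50],[0,0,0,0,60],[0,0,0,0,70],[0,0,0,0,70],[0,0,0,0,70],[0,0,-40,0,70],[0,0,-90,0,70],[0,0,-130,0,70],[-40,80,-160,0,70],[-80,120,-180,0,70],[-100,150,-180,0,70],[-100,170,-180,0,70]]]' 5; python3 look.py s17; python3 blobs.py s17; python3 - <<'E'
import pickle,cv2,numpy as np
from h import *
d=pickle.load(open("s17.pkl","rb")); d0=pickle.load(open("s0.pkl","rb"))
# tray-frame rectified luminance-change maps at z=.03, 8 mm cells
C=np.array([.527,.2915]);X=np.array([.934,.357]);Y=np.array([-.357,.934])
for n in("top","side"):
    df=cv2.absdiff(d[n]["image"],d0[n]["image"]).max(2)
    m=(df>28).astype(np.uint8)
    N,l,st,ce=cv2.connectedComponentsWithStats(m)
    for i in range(1,N):
        if st[i,4]>15:
            w=ray(d[n],*ce[i],.02); q=w[:2]-C; print(n,st[i,4],st[i,2:4],"world",w[:2].round(3),"tray",(q@X).round(3),(q@Y).round(3))
# shaker: orange lip & base ends in side view
hsv=cv2.cvtColor(d["side"]["image"],cv2.COLOR_RGB2HSV); o=cv2.inRange(hsv,(8,200,180),(20,255,255)); o[:,:230]=0;o[:,430:]=0
ys,xs=np.nonzero(o); print("lip px",len(xs),xs.mean(),ys.mean(),"expected flat")
for h in (70,66): print(proj(d["side"],[.4394-.008*.936+.936*(.2-h/1000),-.0501-.008*.352+.352*(.2-h/1000),.002]), proj(d["side"],[.4394-.008*.936-.936*(h/1000),-.0501-.008*.352-.352*(h/1000),.023]))
E
```

```text
time: 33.95
eef_pos: [0.4324, -0.053, 0.01]
tcp_rot: [0.984, 0.178, -0.0, 0.001]
wrist_force: [-9.9, 2.2, 26.3]
finger_gap: 0.0299
time: 35.45
eef_pos: [0.3974, -0.2502, 0.1911]
tcp_rot: [0.985, 0.175, 0.0, 0.002]
wrist_force: [-0.5, -0.1, 0.2]
finger_gap: 0.0699
side area 173 wh [16 17] tray xy mm 24.0 -100.0 px [244. 254.]
side area 31 wh [8 5] tray xy mm 36.0 19.0 px [236. 287.]
side area 132 wh [17 14] tray xy mm 36.0 104.0 px [234. 314.]
top area 187 wh [17 21] tray xy mm 24.0 -94.0 px [184. 197.]
top area 25 wh [ 7 10] tray xy mm 34.0 -4.0 px [152. 204.]
top area 108 wh [14 19] tray xy mm 32.0 103.0 px [115. 218.]
top 856 [43 28] world [ 0.614 -0.348] tray -0.148 -0.628
top 244 [17 22] world [0.587 0.214] tray 0.029 -0.094
top 114 [13 12] world [0.561 0.31 ] tray 0.039 0.006
top 235 [15 22] world [0.531 0.404] tray 0.044 0.103
top 1331 [40 76] world [ 0.463 -0.042] tray -0.179 -0.288
top 12006 [166 130] world [ 0.255 -0.384] tray -0.495 -0.533
top 2015 [64 40] world [0.139 0.021] tray -0.459 -0.115
top 480 [36 21] world [0.11  0.144] tray -0.442 0.011
side 4524 [ 66 105] world [ 0.043 -1.354] tray -1.039 -1.364
side 5975 [ 90 126] world [ 0.449 -1.003] tray -0.535 -1.181
side 13530 [131 207] world [ 0.058 -0.356] tray -0.669 -0.438
side 16 [7 7] world [ 0.197 -0.871] tray -0.723 -0.968
side 795 [21 51] world [ 0.631 -0.408] tray -0.152 -0.69
side 1115 [62 24] world [ 0.459 -0.045] tray -0.183 -0.29
side 762 [34 37] world [-0.124 -0.11 ] tray -0.751 -0.143
side 253 [19 18] world [0.587 0.209] tray 0.027 -0.099
side 81 [11 12] world [-0.    -0.034] tray -0.609 -0.116
side 138 [19 22] world [0.021 0.003] tray -0.576 -0.089
side 112 [10 13] world [0.558 0.313] tray 0.037 0.008
side 264 [19 22] world [0.533 0.395] tray 0.042 0.094
lip px 28 280.92857142857144 212.78571428571428 expected flat
[280.02483609 212.59999307] [340.0831584  211.76148552]
[278.84532269 212.53713416] [338.88004123 211.6977845 ]
```

```bash
python3 - <<'E'
import pickle,cv2,numpy as np
d=pickle.load(open("s17.pkl","rb"))
def show(n,r0,r1,c0,c1,f=lambda g:g):
    g=d[n]["image"][r0:r1,c0:c1].astype(int); R=g.sum(2)//3
    print(n,r0,c0)
    for row in R: print(" ".join("%3d"%v for v in row))
show("top",184,210,173,197); show("top",206,232,104,128); show("side",242,268,232,256); show("side",300,328,222,248)
E
```

```text
top 184 173
 85  83  69  69  57  44  42  82 106 128 115 124 122 114 143 147 143 140 139 138 138 140 139 140
 67  55  43  42  81  84 127 135 118 118 100  98  96  65 110 143 142 138 138 139 139 140 140 141
 43  82  85 127 135  91 123 111  96  88  86  89  90  87  64 134 139 139 139 140 140 141 141 143
127 135 134 143 128  90  96  89  86  82  84  87  90  92  40 102 137 139 141 141 142 142 141 142
143 144 145 146 121  91  88  88  86  83  83  74  87  91  61  88 137 141 141 141 142 142 141 142
146 146 147 145 100  88  88  89  88  74  61  60  58  88  85  59 136 141 142 141 141 142 142 143
147 147 146 141 125 106  67  74  64  56  49  51  27  64  89  62 105 138 141 141 143 143 145 146
146 145 143 139 112  84  54  55  50  48  48  49  46  35  86  99  65 137 142 145 146 147 149 149
142 140 138 103  72  56  51  50  50  48  49  51  52  20  64  79  44 123 145 148 149 149 148 147
137 137 137  79  52  50  50  49  48  48  49  51  52  33  37  64  84 138 147 148 148 147 147 145
137 138 138  96  56  50  49  49  47  49  51  52  51  47  25  39  88 143 147 146 146 146 145 144
138 138 138 131  66  49  48  49 
[... 8649 characters left out ...]
 142 138 128 114 103 100 101 100  94  99 106 123 139 150 151 148 150 144 142
 89  82  98 127 140 138 140 142 145 142 138 132 129 128 127 129 127 130 137 147 147 148 152 147 143 141
 92  83  99 128 141 142 138 141 144 145 146 143 135 138 136 137 141 138 150 150 150 150 148 149 143 137
 89  80 107 131 138 139 141 140 140 140 142 139 136 132 136 139 141 143 143 150 150 150 148 144 145 143
 90  85 104 122 127 126 129 130 133 134 134 135 131 132 130 132 137 140 142 145 145 145 150 147 139 138
 92  89  96 106 110 109 107 108 112 115 114 114 115 114 117 119 125 131 133 135 135 134 134 132 134 129
 76  69  74  79  81  83  83  83  85  87  91  90  93  95  92 100  99 105 107 111 110 113 110 113 113 114
```

```bash
python3 - <<'E'
import pickle,cv2,numpy as np
d=pickle.load(open("s17.pkl","rb")); d0=pickle.load(open("s0.pkl","rb"))
from h import *
n="side"; m=cv2.absdiff(d[n]["image"],d0[n]["image"]).max(2)>28
chars=" .:-=+*#%@"
g=d[n]["image"][190:225,270:350].astype(int)
for r in g: print("".join("O" if (v[0]>v[2]+90) else chars[9-min(9,int(v.sum()/3/25.6))] for v in r))
n="top"; g=d[n]["image"][150:235,220:310].astype(int)
for r in g[::2]: print("".join("O" if (v[0]>v[2]+90) else chars[9-min(9,int(v.sum()/3/25.6))] for v in r))
E
```

```text
===========================+++===========+++==++=++=============================
===========================++============++=+++=++++============================
============================+================+++++++============================
============================+===============+++++++=============================
===========================+==================++++=+============================
==============================================+++++=============================
==========================+===================+++===============================
===============================================++===============================
==============================================++++==============================
==============------===========================+================================
==============-:--:---------------------========================================
==============--:::-:-:---:::::-::-:------------=-----==-----===================
==============-----------------:-::::-:::::::::-----------------==++++==========
===============--------------------------------
[... 4947 characters left out ...]
============+-::::::::::::::--:-===============================
=========================================:::::::::::::::--:===============================
=========================================-:::::::::::::::-:-==============================
==========================================-::::::::::::::--:-=============================
===========================================:::::::::::::::--:=============================
++=========================================-:::::::::::::::-:-============================
++++++++++==================================-:::::::::::::::-:-===========================
=++++++++++++++++============================:::::::::::::::--:===========================
```

```bash
python3 - <<'E'
import pickle,numpy as np,cv2
from h import *
from plant import readout
d=pickle.load(open("s17.pkl","rb")); d3=pickle.load(open("s3.pkl","rb"))
u=np.array([.936,.352]);l=np.array([-.352,.936]);g=np.array([.4324,-.053])
for h in(.07,):
  for s,z in((0,0),(0,.046),(.186,.046),(.2,0)):
    print("proj",s,z,proj(d["side"],[*(g+u*(s-h)+l*.023),z]).round(1), proj(d["top"],[*(g+u*(s-h)),z]).round(1))
# tilt: if base were raised by 6deg -> 21 mm
print("base +15mm",proj(d["side"],[*(g-u*.07+l*.023),.015]).round(1))
# triangulate block A top-face centre
from numpy.linalg import lstsq,inv
def rr(c,u,v):
    K,R,t=(np.array(c[k]) for k in("camera_matrix","R","t")); o=-R.T@t; w=R.T@inv(K)@[u,v,1]; return o,w/np.linalg.norm(w)
A=[];b=[]
for o,w in(rr(d["top"],181.5,196),rr(d["side"],243.5,249.5)):
    M=np.eye(3)-np.outer(w,w);A.append(M);b.append(M@o)
x=lstsq(np.vstack(A),np.hstack(b),rcond=None)[0];print("A top",x)
for n,k in(("glue",[.491,-.196,.15]),("stove",[.455,-.367,.125]),("mallet",[.74,-.03,.05])):
    p=proj(d["side"],k).astype(int);q0=pickle.load(open("s0.pkl","rb"))["side"]["image"]
    sl=np.s_[p[1]-12:p[1]+40,p[0]-15:p[0]+15]; print(n,cv2.absdiff(q0[sl],d["side"]["image"][sl]).mean())
print(readout.observe()["time"],readout.observe()["wrist_force"])
E
```

```text
proj 0 0 [339.4 221.4] [288.6 278. ]
proj 0 0.046 [341.1 212.6] [289.8 280.1]
proj 0.186 0.046 [284.3 209.6] [266.3 213.5]
proj 0.2 0 [279.6 218.2] [264.3 209.1]
base +15mm [340.  218.6]
A top [0.58232647 0.21457592 0.05508094]
glue 4.666025641025641
stove 6.551923076923077
mallet 2.9431623931623934
35.55 [-0.28807309 -0.09548809  0.08459173]
```

```bash
python3 - <<'E'
import pickle,numpy as np,cv2
from plant import order
for f in("s0","s17"):
    im=pickle.load(open(f+".pkl","rb"))["side"]["image"].astype(int)
    for nm,m in(("red",(im[...,0]>180)&(im[...,1]<70)),("green",(im[...,1]>im[...,0]+25)&(im[...,1]>im[...,2]+5))):
        c=np.zeros_like(m);c[100:200,300:365]=m[100:200,300:365];y,x=np.nonzero(c);print(f,nm,len(x),x.mean().round(1),y.mean().round(1))
order.job_done()
E
```

```text
s0 red 16 320.8 152.0
s0 green 284 343.3 144.8
s17 red 17 320.8 151.9
s17 green 275 343.3 144.5
the job is handed in; nothing more can be done
```

I completed every step of the task and handed the job in at about 35.6 s. The handover gives no verdict, so the checks below are my own.

**What I did**
- I gripped the shaker near its mouth, carried it clear of the bystanders and tipped it over its base edge until it lay orange wall down. I then let go with the blocks still inside.
- I re-gripped nearer the base and locked it about 12° mouth-down. At 8 N it lifted flat without tilting; 3 N let it tip.
- I shook the blocks out with short forward jerks over each bay, then laid the empty shaker flat and let go.

**Last checks**
- **Blocks:** I counted 3, 1 and 2 blocks per bay, which is two each, give or take one.
- **Heap height:** The highest block, resting on others in the bay nearest the shaker's start, has its centre about 42 mm up (limit 52 mm).
- **Shaker:** It looks empty, and its edges match a flat pose on the bench to about a pixel. The arm was clear of everything, with wrist force near zero.
- **Bystanders:** The glue bottle and stove moved less than half a pixel in the side view. The mallet's patch of that view showed no visible change.

**Checks that disagreed or were indirect**
- **Block area:** The near bay's outline measured about the same as the far bay's two blocks. I counted three there because one block partly covers another, backed by the length of the row left in the shaker.
- **Last set-down:** The fingers read 30 mm on the 46 mm wide shaker, with 26 N at the wrist, just before I opened them. I don't know why. The later pictures show the shaker flat and undisturbed.

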